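# Put the microscope's objectives back in their caddy

### The job

Put the four white-barrelled microscope objectives away in the grey caddy, each standing upright on the floor of the well that matches its colour band. The two black-barrelled look-alikes belong to another microscope: leave them standing where they are. These are delicate optics, so set them down rather than dropping them, and do not knock any objective over.

Things in the scene. Friction and masses are not known exactly. Their poses are not given: they have to be found in the camera images.
- objective_red_center (a point): White-barrelled microscope objective with a red band, standing upright on the bench, lens nose up: a cylinder 32 mm across for its lower 44 mm, then a red sloping shoulder and a white nose that tapers from 25 to 15 mm across, with a small lens in its tip; 60 mm tall in all, 0.10 to 0.21 kg. The point is its centre, 30 mm above its flat underside; z is its axis, up. Other things, up to 75 mm tall, stand around it with at least 25 mm free beside its barrel.
- objective_yellow_center (a point): White-barrelled microscope objective with a yellow band, standing upright on the bench, lens nose up: a cylinder 32 mm across for its lower 44 mm, then a yellow sloping shoulder and a white nose that tapers from 25 to 15 mm across, with a small lens in its tip; 60 mm tall in all, 0.10 to 0.21 kg. The point is its centre, 30 mm above its flat underside; z is its axis, up. Other things, up to 75 mm tall, stand around it with at least 25 mm free beside its barrel.
- objective_green_center (a point): White-barrelled microscope objective with a green band, standing upright on the bench, lens nose up: a cylinder 32 mm across for its lower 44 mm, then a green sloping shoulder and a white nose that tapers from 25 to 15 mm across, with a small lens in its tip; 60 mm tall in all, 0.10 to 0.21 kg. The point is its centre, 30 mm above its flat underside; z is its axis, up. Other things, up to 75 mm tall, stand around it with at least 25 mm free beside its barrel.
- objective_blue_center (a point): White-barrelled microscope objective with a blue band, standing upright on the bench, lens nose up: a cylinder 32 mm across for its lower 44 mm, then a blue sloping shoulder and a white nose that tapers from 25 to 15 mm across, with a small lens in its tip; 60 mm tall in all, 0.10 to 0.21 kg. The point is its centre, 30 mm above its flat underside; z is its axis, up. Other things, up to 75 mm tall, stand around it with at least 25 mm free beside its barrel.
- black_yellow_center (a point): Look-alike that must stay: the same size and shape of objective (32 mm across, 60 mm tall) with a yellow band but a BLACK barrel and nose. The point is its centre, 30 mm above its underside; z is its axis, up.
- black_blue_center (a point): Look-alike that must stay: the same size and shape of objective (32 mm across, 60 mm tall) with a blue band but a BLACK barrel and nose. The point is its centre, 30 mm above its underside; z is its axis, up.
- well_red_floor (a point): The red well: a fixed round red plastic cup, 54 mm across inside, one of four in a grey caddy (164 mm square, fixed to the bench, its walls 14 mm high). The point is the centre of the well's inner floor, about 9 mm above the bench; its rim stands 7 mm above that floor. Neighbouring wells are 84 mm apart, centre to centre. z is up.
- well_yellow_floor (a point): The yellow well: a fixed round yellow plastic cup, 54 mm across inside, one of four in a grey caddy (164 mm square, fixed to the bench, its walls 14 mm high). The point is the centre of the well's inner floor, about 9 mm above the bench; its rim stands 7 mm above that floor. Neighbouring wells are 84 mm apart, centre to centre. z is up.
- well_green_floor (a point): The green well: a fixed round green plastic cup, 54 mm across inside, one of four in a grey caddy (164 mm square, fixed to the bench, its walls 14 mm high). The point is the centre of the well's inner floor, about 9 mm above the bench; its rim stands 7 mm above that floor. Neighbouring wells are 84 mm apart, centre to centre. z is up.
- well_blue_floor (a point): The blue well: a fixed round blue plastic cup, 54 mm across inside, one of four in a grey caddy (164 mm square, fixed to the bench, its walls 14 mm high). The point is the centre of the well's inner floor, about 9 mm above the bench; its rim stands 7 mm above that floor. Neighbouring wells are 84 mm apart, centre to centre. z is up.

How it is judged:
By the outcome, as a careful person would: the job done as asked, in the order asked, and still so for the second after the job is handed in, with the robot touching nothing.
It also fails if it takes over 102 s, if anything falls off the work surface, if the arm or the gripper's body presses on something with over 40 N, if the wrist force passes 120 N, or if a joint passes its speed limit or range.

### The arm

A 6-joint arm with a two-finger parallel gripper is mounted at the origin on the work surface. World frame = base frame: x ahead of the robot, y to its left, z up, the work surface at z = 0. Lengths are in m, angles in rad, forces in N, time in s.
With the tool pointing down it reaches from about 0.325 to 0.925 m from the base axis. Payload 3.1 kg.
Tool frame: the origin (TCP) lies midway between the tips of the shut fingers; the grasp point (between the pads) lies 19 mm behind it; z points along the fingers, y is the line along which they close (so a half turn about z gives the same grasp; the last joint's range is limited). The gripper opens to 85 mm and grips with 20 to 120 N. Pads are 22 mm wide; open, the fingers measure 114 mm over their backs; the gripper's body (76 mm by 85 mm) begins 54 mm behind the grasp point. The pads swing forward as they close: fully open they stand 13 mm farther back than shut.
Start: joints at [-1.265, 0.217, 1.613, -0, 1.311, -0.112], TCP at [0.254, -0.571, 0.231] pointing down, gripper open.
Joint ranges: [-2.75, 2.75], [-0.78, 2.1], [0.31, 2.55], [-1.13, 4.27], [0.13, 2.63], [-2.58, 2.58]. Speed limits (rad/s): [2.79, 2.79, 3.14, 3.14, 3.14, 3.14].

### API

Orientations are given as a unit quaternion [x, y, z, w].
In Python, from plant import manip gives the robot as it stands.
- The arm moves only by the shell command python3 -m jog 'ROWS'. ROWS is text: rows parted by semicolons, each of 5 numbers parted by spaces: the opening in per cent of the stroke, from 0 (shut) to 100 (fully open), then the shift along the tool's x, y, z in units of 30 mm (1.0 is 30 mm), then the turn about the tool's z in rad. In form: grip dx dy dz twist; .... A call has 1 to 12 rows; each row shifts and turns the commanded pose from where the row before left it, along the tool's axes as they then stand; what a row does not reach is not made up. A row lasts 1/8 s, in which the tool goes at most 62.5 mm and 10.7 degrees, less where a joint would pass 70% of its speed; a pose out of reach is approached as far as the arm can. A call is refused whole if a number of a shift passes 1 or a number of a turn 0.188, either way. A call with a gripper value outside its range is refused whole. The fingers move at their own pace and stop on an object; the grip force is fixed at half the most. Time passes only in rows, so rows that do not move let the fingers close. It gives the time, the measured TCP pose, the force, the opening and the grip force at its end, in the units of the state.
- manip.sense(): the state, without advancing time (a new reading comes with each control period).
- manip.capture(name): name is "scene" or "top"; returns a dict with "pixels" (480x640x3 uint8, red, green, blue), "fov_y" (degrees; the focal length in pixels is half the picture's height over the tangent of half this angle, whatever the lens; pixels are square), "cx", "cy" (the principal point, pixels), "k1" (the pictures are not rectified: a ray, as slopes to the right and down, at radius r is drawn at 1 + k1 r^2 times it, then the intrinsics apply), "rvec" (rotation vector, rad) and "tvec" (3), from world to camera coordinates, as OpenCV has them. Camera axes: x right, y down, z forward; pixel columns grow to the right and rows downward; lengths in m; the calibration is good to about 2 mm. A picture is of the moment at which its call begins. There is no depth.
- manip.close_job(): hands the job in; it is judged then, once.
The state is a dict: "time": time; "joint_positions": joint angles; "joint_vel": joint speeds; "joint_torque": joint torques, N m; "tcp_pos": TCP position; "ee_rot": TCP orientation; "wrist_force": force on the tool from outside, world axes, zero at the start; "ft_torque": the same for the moment, N m; "grip_width": finger opening in m; "grip_force": force on a finger pad.
Only numpy, scipy, OpenCV 4.12 (cv2) and the standard library are available. Lean on these libraries where they do the work, as an engineer would, in place of code of your own. Each camera call takes 0.05 s, during which the arm holds its last target. There are 200 camera calls.

## Working session

There is one attempt and no reset: what is moved stays moved. The work goes in short steps, Python scripts to look and compute and a shell command to move; the robot and the scene stay as the last step left them, time stands still between calls to the robot, and variables do not carry over. Pictures are saved under pics/ and viewed, at most 14 in all, crops included, and the job is handed in when it is done.

```bash
mkdir -p pics; ls
python3 - <<'E'
from plant import manip
import cv2
for n in ("scene","top"):
    c=manip.capture(n); cv2.imwrite(f"pics/{n}0.png",c["pixels"][:,:,::-1])
    print({k:v for k,v in c.items() if k!="pixels"})
s=manip.sense(); print(s["time"],s["tcp_pos"],s["ee_rot"],s["grip_width"])
E
```

```text
pics
{'fov_y': 57.54844177132263, 'cx': 316.86114552417615, 'cy': 245.17859969559848, 'k1': 0.03569418452199795, 'rvec': array([ 0.84358243,  2.34582262, -1.2729317 ]), 'tvec': array([ 0.40218894, -0.10758008,  1.09558819])}
{'fov_y': 56.93408528431716, 'cx': 319.4209434356093, 'cy': 240.8241804122511, 'k1': -0.059899276552072896, 'rvec': array([ 2.20809988, -2.15381925,  0.07484842]), 'tvec': array([-0.00290495,  0.53202909,  0.77107281])}
0.1 [ 0.25338919 -0.57050445  0.23004785] [ 9.78259288e-01  2.07382479e-01 -1.09130399e-04 -1.12307377e-03] 0.0852443378587508
```

View pics/scene0.png

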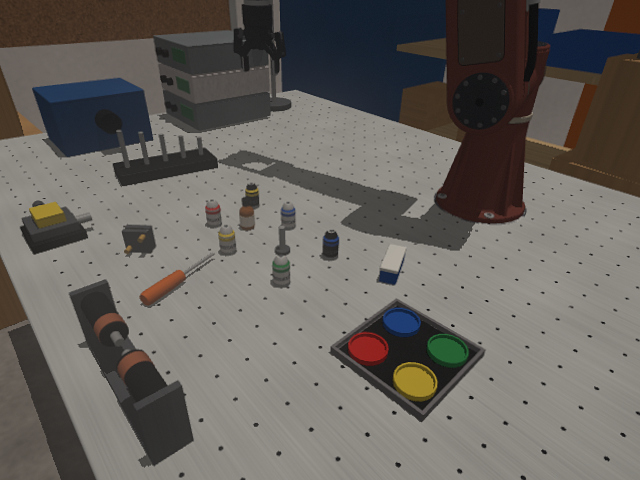

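View pics/top0.png

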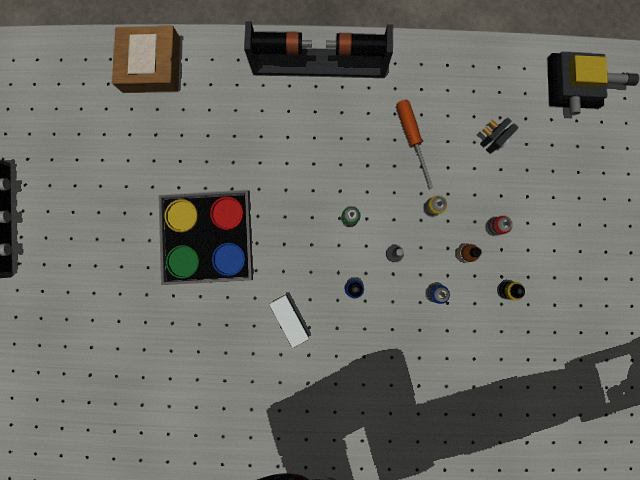

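Top view: the white objectives are red (500,225), yellow (437,205), green (351,216) and blue (438,293). The look-alikes are at (512,290) and (354,288), with a post at (396,254) and a brown item at (469,253). The wells are yellow (181,215), red (227,212), green (182,262) and blue (229,260).

```bash
cat > h.py <<'E'
import numpy as np, cv2
from plant import manip
def cam(n):
    c=manip.capture(n); f=240/np.tan(np.radians(c["fov_y"]/2))
    K=np.array([[f,0,c["cx"]],[0,f,c["cy"]],[0,0,1]]); return c,K,np.array([c["k1"],0,0,0,0])
def toworld(c,K,D,uv,z):
    p=cv2.undistortPoints(np.array([[uv]],float),K,D)[0,0]
    R=cv2.Rodrigues(c["rvec"])[0]; o=-R.T@c["tvec"]; d=R.T@np.r_[p,1]
    return (o+d*(z-o[2])/d[2])[:2]
def proj(c,K,D,X): return cv2.projectPoints(np.array([X],float),c["rvec"],c["tvec"],K,D)[0][0,0]
E
python3 - <<'E'
from h import *
c,K,D=cam("top"); R=cv2.Rodrigues(c["rvec"])[0]; print("cam",-R.T@c["tvec"])
im=c["pixels"][:,:,::-1].copy()
hsv=cv2.cvtColor(im,cv2.COLOR_BGR2HSV)
H={"red":(0,5),"yellow":(22,32),"green":(50,85),"blue":(100,125)}
for k,g in dict(red=(227,212),yellow=(181,215),green=(182,262),blue=(229,260)).items():
    h=hsv[g[1],g[0]]; m=(abs(hsv[:,:,0].astype(int)-h[0])<8)&(hsv[:,:,1]>120)
    b=np.zeros(m.shape,bool); b[g[1]-24:g[1]+24,g[0]-24:g[0]+24]=1
    v,u=np.nonzero(m&b); ctr=((u.min()+u.max())/2,(v.min()+v.max())/2)
    print(k,h,ctr,toworld(c,K,D,ctr,.014),u.max()-u.min(),v.max()-v.min())
cr=im[180:320,330:540]; cv2.imwrite("pics/crop0.png",cv2.resize(cr,None,fx=3.8,fy=3.8,interpolation=cv2.INTER_CUBIC))
E
```

```text
cam [0.47354996 0.00536245 0.80829348]
red [  1 201 151] (np.float64(224.5), np.float64(215.5)) [0.57415752 0.1836842 ] 37 39
yellow [ 24 188 160] (np.float64(184.0), np.float64(218.5)) [0.56698171 0.25769194] 40 39
green [ 65 157  96] (np.float64(184.5), np.float64(258.0)) [0.49521915 0.25332432] 37 40
blue [110 196 120] (np.float64(225.0), np.float64(257.5)) [0.49804486 0.17963725] 40 37
```

View pics/crop0.png

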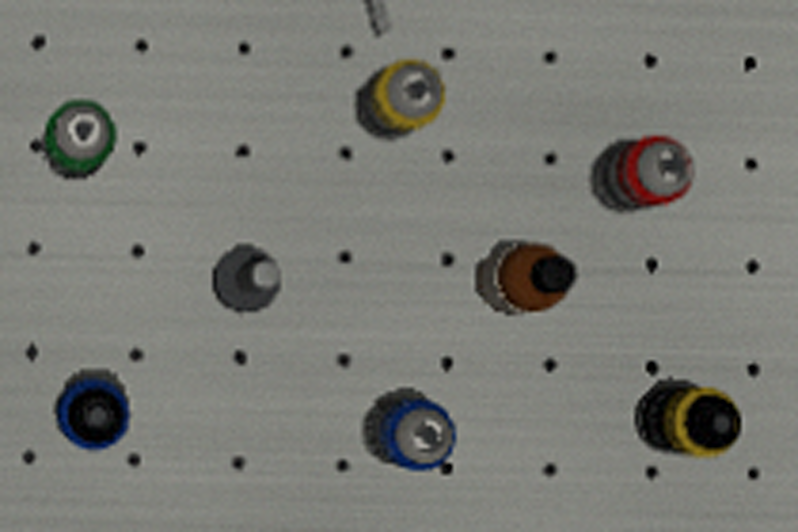

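Run:
```python
from h import *
c,K,D=cam("top")
hsv=cv2.cvtColor(c["pixels"],cv2.COLOR_RGB2HSV)
W={}
for k,g in dict(red=(227,212),yellow=(181,215),green=(182,262),blue=(229,260)).items():
    h=int(hsv[g[1],g[0],0]); m=((abs(hsv[:,:,0].astype(int)-h)<10)&(hsv[:,:,1]>110)&(hsv[:,:,2]>50)).astype(np.uint8)
    n,l,st,_=cv2.connectedComponentsWithStats(m); x,y,w,hh,a=st[l[g[1],g[0]]]
    W[k]=toworld(c,K,D,(x+(w-1)/2,y+(hh-1)/2),.013); print("well",k,W[k].round(4),w,hh,a)
P=np.array([W[k] for k in ("red","yellow","green","blue")]); print(P.mean(0),[np.linalg.norm(P[i]-P[i-1]).round(4) for i in range(4)])
c2,K2,D2=cam("scene")
T=dict(green=(84,129),yellow=(417,91),red=(672,166),blue=(428,435),bkyel=(721,423),bkblu=(96,416),brown=(553,272),post=(264,275))
for k,(x,y) in T.items():
    z=.06 if k not in("brown","post") else .07
    p=toworld(c,K,D,(330+(x+.5)/3.8-.5,180+(y+.5)/3.8-.5),z); print(k,p.round(4),proj(c2,K2,D2,[*p,z]).round(1))
im=c2["pixels"][:,:,::-1][175:300,195:350]
cv2.imwrite("pics/crop1.png",cv2.resize(im,None,fx=4,fy=4,interpolation=cv2.INTER_CUBIC))
from scipy.spatial.transform import Rotation
print(Rotation.from_quat(manip.sense()["ee_rot"]).as_matrix().round(3))
```

```text
well red [0.5798 0.1814] 33 34 850
well yellow [0.5725 0.2647] 34 34 840
well green [0.4897 0.258 ] 33 33 793
well blue [0.4955 0.1743] 33 33 864
[0.53437717 0.21960504] [np.float64(0.0846), np.float64(0.0837), np.float64(0.083), np.float64(0.0839)]
green [ 0.5768 -0.0438] [279.3 255.5]
yellow [ 0.598  -0.1936] [225.6 225.9]
red [ 0.567 -0.31 ] [210.7 200.3]
blue [ 0.444  -0.1994] [286.9 202.6]
bkyel [ 0.4519 -0.3319] [250.3 183.2]
bkblu [ 0.449  -0.0516] [330.3 230.7]
brown [ 0.5172 -0.2519] [244.5 199.3]
post [ 0.5128 -0.1236] [281.7 222. ]
[[ 0.914  0.406 -0.   ]
 [ 0.406 -0.914  0.001]
 [ 0.    -0.001 -1.   ]]
```

View pics/crop1.png

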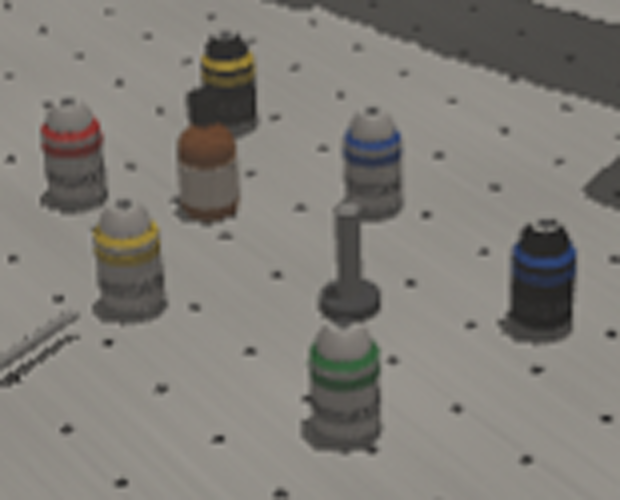

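The projected tips match the scene picture to about 1 px, and the wells come out 84 mm apart as they should. I'll align the tool with the world axes and move toward red.

```bash
python3 -m jog '70 0 0 0 0.14; 70 0 0 0 0.14; 70 0 0 0 0.14; 70 1 -0.9 0 0; 70 1 -0.9 0 0; 70 1 -0.9 0 0; 70 1 -0.9 0 0; 70 1 -0.9 0 0; 70 1 -0.9 0 0; 70 1 -0.9 0 0; 70 1 -0.9 0 0; 70 1 -0.9 0 0'; python3 -c "
from plant import manip;print(manip.sense()['joint_positions'])"
```

```text
time: 1.75
tcp_pos: [0.525, -0.3278, 0.2312]
ee_rot: [1.0, -0.001, -0.0, 0.0]
wrist_force: [0.2, -0.0, -0.2]
grip_width: 0.0599
grip_force: 0.0
[-6.71494969e-01  2.04299057e-01  1.62849110e+00 -4.98381356e-05
  1.30885984e+00  9.01474507e-01]
```

```bash
python3 -m jog '70 0.7 -0.3 0 0; 70 0.7 -0.3 0.5 0; 70 0 0 1 0; 70 0 0 1 0; 70 0 0 1 0; 70 0 0 0.8 0;70 0 0 0 0'
python3 - <<'E'
from h import *
c,K,D=cam("top"); c2,K2,D2=cam("scene")
a=cv2.resize(c["pixels"][160:300,430:570,::-1],None,fx=2.85,fy=2.85)
b=cv2.resize(c2["pixels"][130:270,140:280,::-1],None,fx=2.85,fy=2.85)
cv2.imwrite("pics/n1.png",np.hstack([a,b]))
E
```

```text
time: 2.62
tcp_pos: [0.5641, -0.3104, 0.0992]
ee_rot: [1.0, -0.001, -0.003, -0.002]
wrist_force: [-0.1, 0.7, 0.8]
grip_width: 0.0594
grip_force: 0.0
```

View pics/n1.png

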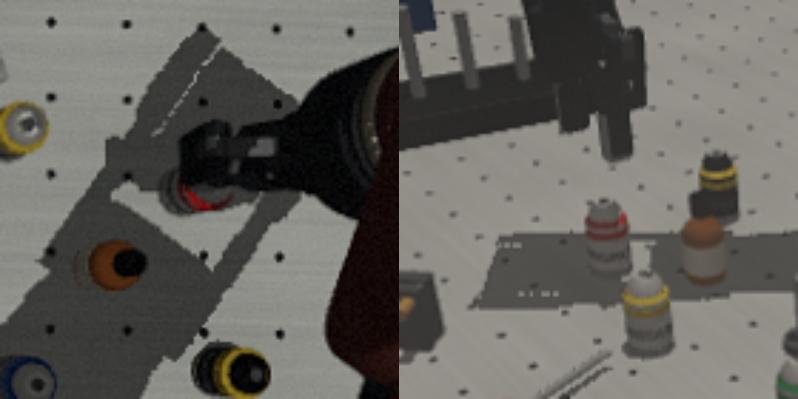

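The gripper (fingertips near scene pixel (216,184)) sits above red, which matches the measured TCP. Descending.

```bash
python3 -m jog '70 0.1 0 0.8 0; 70 0 0 0.8 0; 70 0 0 0.7 0; 70 0 0 0.5 0; 70 0 0 0.1 0; 70 0 0 0 0; 70 0 0 0 0'
```

```text
time: 3.6
tcp_pos: [0.57, -0.3115, 0.0164]
ee_rot: [1.0, -0.001, 0.001, 0.001]
wrist_force: [-0.6, -1.0, -0.6]
grip_width: 0.0599
grip_force: 0.0
```

```bash
python3 -m jog '70 -0.1 0 0.15 0; 35 0 0 0 0; 20 0 0 0 0; 20 0 0 0 0; 20 0 0 0 0; 20 0 0 0 0; 20 0 0 0 0; 20 0 0 0 0'
```

```text
time: 4.6
tcp_pos: [0.5663, -0.3111, 0.0109]
ee_rot: [1.0, -0.001, 0.0, 0.0]
wrist_force: [-0.5, -0.5, 1.1]
grip_width: 0.0308
grip_force: 59.3
```

```bash
python3 -m jog '20 0 0 -0.4 0; 20 0 0 -0.8 0; 20 0 0 -1 0; 20 0 0 -1 0; 20 0 -0.4 -0.8 0; 20 0 -1 0 0; 20 0 -1 0 0; 20 0 -1 0 0; 20 0 -1 0 0; 20 0 -1 0 0; 20 0 -1 0 0; 20 0 -1 0 0'; python3 -m jog '20 0 -1 0 0; 20 0 -1 0 0; 20 0 -1 0 0; 20 0 -1 0 0; 20 0.1 -1 0 0; 20 0.1 -1 0 0; 20 0.1 -1 0 0; 20 0.1 -1 0 0; 20 0 -0.7 0 0; 20 0 -0.3 0 0; 20 0 0 0 0; 20 0 0 0 0'
```

```text
time: 6.1
tcp_pos: [0.5662, -0.0877, 0.131]
ee_rot: [1.0, -0.001, -0.0, -0.0]
wrist_force: [0.3, -0.3, -1.4]
grip_width: 0.0307
grip_force: 59.5
time: 7.6
tcp_pos: [0.5792, 0.1802, 0.1307]
ee_rot: [1.0, -0.001, -0.0, 0.0]
wrist_force: [-0.2, 0.7, -1.6]
grip_width: 0.031
grip_force: 59.5
```

```bash
python3 -m jog '20 0 0 0.6 0; 20 0 0 0.9 0; 20 0 0 0.9 0; 20 0 0 0.7 0; 20 0 0 0.3 0; 20 0 0 0.1 0; 20 0 0 0 0; 20 0 0 0 0'
```

```text
time: 8.6
tcp_pos: [0.5803, 0.1813, 0.027]
ee_rot: [1.0, -0.001, 0.001, -0.0]
wrist_force: [0.6, -0.6, -1.7]
grip_width: 0.0306
grip_force: 59.5
```

```bash
python3 -m jog '20 0 0 0.05 0; 20 0 0 0.05 0; 20 0 0 0 0'
python3 - <<'E'
from h import *
c2,K2,D2=cam("scene")
cv2.imwrite("pics/p1.png",cv2.resize(c2["pixels"][240:420,300:500,::-1],None,fx=3,fy=3))
E
```

```text
time: 8.98
tcp_pos: [0.5791, 0.181, 0.0227]
ee_rot: [1.0, -0.001, -0.0, 0.0]
wrist_force: [-0.7, 0.1, -2.2]
grip_width: 0.0306
grip_force: 59.5
```

View pics/p1.png

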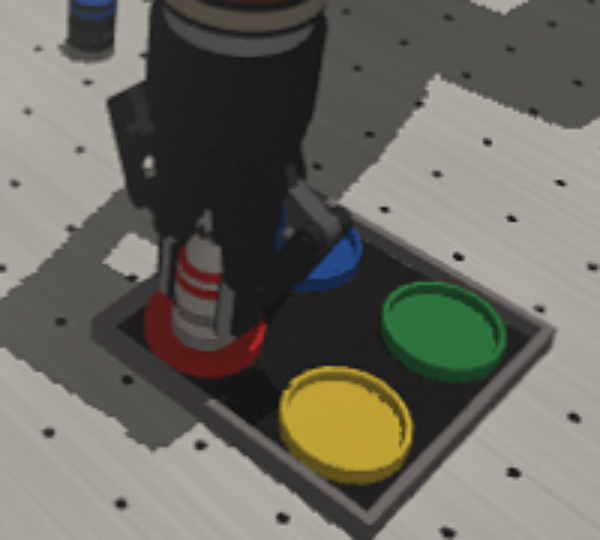

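The red objective is inside the red well, with its base near (210,340) in the crop. Easing it down to contact.

```bash
for i in 1 ; do python3 -m jog '20 0 0 0.04 0; 20 0 0 0.03 0; 20 0 0 0 0'; done
```

```text
time: 9.4
tcp_pos: [0.5791, 0.181, 0.0205]
ee_rot: [1.0, -0.001, -0.0, 0.0]
wrist_force: [-0.1, -0.2, -1.9]
grip_width: 0.0303
grip_force: 59.5
```

```bash
python3 -m jog '20 0 0 0.03 0; 20 0 0 0.02 0; 20 0 0 0 0'
```

```text
time: 9.78
tcp_pos: [0.5794, 0.1811, 0.0199]
ee_rot: [1.0, -0.001, -0.0, 0.0]
wrist_force: [-2.7, 0.0, 3.9]
grip_width: 0.0309
grip_force: 59.7
```

```bash
python3 -m jog '45 0 0 0 0; 60 0 0 0 0; 70 0 0 0 0; 70 0 0 0 0; 70 0 0 -0.5 0; 70 0 0 -1 0; 70 0 0 -1 0; 70 0 0.2 -0.8 0; 70 0 0.7 -0.4 0; 70 0.2 1 0 0; 70 0.2 1 0 0; 70 0.2 1 0 0'; python3 -m jog '70 0 1 0 0; 70 0 1 0 0; 70 0 1 0 0; 70 0 1 0 0; 70 0 1 0 0; 70 0 1 0 0;70 0 1 0 0; 70 0 1 0 0; 70 0 0.5 0.1 0; 70 0 0.1 0.8 0; 70 0 0 0.5 0; 70 0 0 0 0'
```

```text
time: 11.28
tcp_pos: [0.5966, 0.0619, 0.1301]
ee_rot: [1.0, -0.001, -0.0, 0.0]
wrist_force: [0.0, -0.9, 0.0]
grip_width: 0.0596
grip_force: 0.0
time: 12.78
tcp_pos: [0.5945, -0.1929, 0.0859]
ee_rot: [1.0, -0.001, -0.002, -0.001]
wrist_force: [-0.1, -0.2, 0.2]
grip_width: 0.0599
grip_force: 0.0
```

```bash
python3 -m jog '70 0 0 0.9 0; 70 0 0 0.9 0; 70 0 0 0.5 0; 70 0 0 0.15 0; 70 0 0 0 0; 70 0 0 0 0'
```

```text
time: 13.52
tcp_pos: [0.5975, -0.1944, 0.016]
ee_rot: [1.0, -0.001, 0.001, 0.0]
wrist_force: [0.3, 0.9, 0.2]
grip_width: 0.0599
grip_force: 0.0
```

Run:
```python
from h import *
c,K,D=cam("top"); c2,K2,D2=cam("scene")
a=cv2.resize(c["pixels"][130:270,150:290,::-1],None,fx=2.85,fy=2.85)
b=cv2.resize(c2["pixels"][150:290,155:295,::-1],None,fx=2.85,fy=2.85)
cv2.imwrite("pics/n2.png",np.hstack([a,b]))
```

```text
(no output)
```

View pics/n2.png

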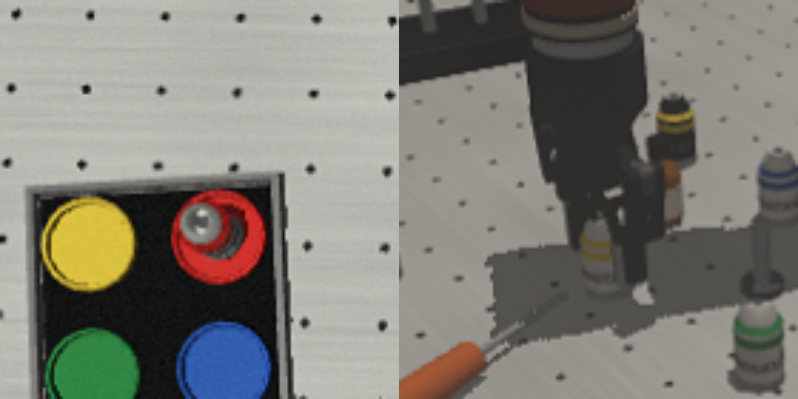

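Red stands in its well, and the yellow barrel is between the fingers. Gripping yellow.

```bash
python3 -m jog '70 0 0 0.15 0; 35 0 0 0 0; 20 0 0 0 0; 20 0 0 0 0; 20 0 0 0 0; 20 0 0 0 0; 20 0 0 0 0'
```

```text
time: 14.5
tcp_pos: [0.5966, -0.1942, 0.0103]
ee_rot: [1.0, -0.001, 0.0, 0.0]
wrist_force: [0.6, -0.4, 0.7]
grip_width: 0.0304
grip_force: 59.4
```

```bash
python3 -m jog '20 0 0 -0.4 0; 20 0 0 -0.8 0; 20 0 0 -1 0; 20 0 0 -1 0; 20 0 -0.4 -0.8 0; 20 0 -1 0 0; 20 0 -1 0 0; 20 0 -1 0 0; 20 0 -1 0 0; 20 0 -1 0 0; 20 0 -1 0 0; 20 0 -1 0 0'; python3 -m jog '20 0 -1 0 0; 20 0 -1 0 0; 20 -0.2 -1 0 0; 20 -0.2 -1 0 0; 20 -0.2 -1 0 0; 20 -0.2 -1 0 0; 20 0 -1 0 0; 20 0 -0.6 0 0; 20 0 -0.3 0 0; 20 0 0 0 0; 20 0 0 0 0'
```

```text
time: 16.0
tcp_pos: [0.5962, 0.0293, 0.1303]
ee_rot: [1.0, -0.001, -0.0, -0.0]
wrist_force: [-0.4, -1.2, -2.6]
grip_width: 0.0304
grip_force: 59.5
time: 17.38
tcp_pos: [0.5735, 0.2641, 0.13]
ee_rot: [1.0, -0.001, -0.0, 0.0]
wrist_force: [0.9, 0.2, -0.8]
grip_width: 0.0306
grip_force: 59.6
```

Total descent to the floor is 3.68 units. I'll stop just short, then ease down.

```bash
python3 -m jog '20 0 0 0.6 0; 20 0 0 0.9 0; 20 0 0 0.9 0; 20 0 0 0.7 0; 20 0 0 0.3 0; 20 0 0 0.15 0; 20 0 0 0.05 0; 20 0 0 0 0; 20 0 0 0 0'; python3 -m jog '20 0 0 0.02 0; 20 0 0 0.02 0; 20 0 0 0 0'
```

```text
time: 18.5
tcp_pos: [0.5741, 0.2654, 0.0231]
ee_rot: [1.0, -0.001, 0.001, -0.0]
wrist_force: [-0.1, 0.4, -1.5]
grip_width: 0.0306
grip_force: 59.6
time: 18.88
tcp_pos: [0.5734, 0.265, 0.0209]
ee_rot: [1.0, -0.001, -0.0, 0.0]
wrist_force: [0.5, 0.4, -2.1]
grip_width: 0.0305
grip_force: 59.6
```

```bash
python3 -m jog '20 0 0 0.03 0; 20 0 0 0.03 0; 20 0 0 0 0'
```

```text
time: 19.25
tcp_pos: [0.5735, 0.2651, 0.0193]
ee_rot: [1.0, -0.001, -0.0, 0.0]
wrist_force: [-0.8, -0.1, -0.8]
grip_width: 0.0306
grip_force: 59.7
```

```bash
python3 -m jog '20 0 0 0.02 0; 20 0 0 0.01 0; 20 0 0 0 0'
```

```text
time: 19.62
tcp_pos: [0.5735, 0.2651, 0.0193]
ee_rot: [1.0, -0.001, -0.0, 0.0]
wrist_force: [-2.9, -1.3, 5.2]
grip_width: 0.0304
grip_force: 59.8
```

```bash
python3 -m jog '45 0 0 0 0; 60 0 0 0 0; 70 0 0 0 0; 70 0 0 0 0; 70 0 0 -0.5 0; 70 0 0 -1 0; 70 0 0 -1 0; 70 0 0.2 -0.8 0; 70 0 0.7 -0.4 0; 70 0.1 1 0 0; 70 0 1 0 0; 70 0 1 0 0'; python3 -m jog '70 0 1 0 0; 70 0 1 0 0; 70 0 1 0 0; 70 0 1 0 0; 70 0 1 0 0; 70 0 1 0 0; 70 0 0.3 0.3 0; 70 0 0.1 0.7 0; 70 0 0 0.5 0; 70 0 0 0 0; 70 0 0 0 0'
```

```text
time: 21.12
tcp_pos: [0.5756, 0.1459, 0.1292]
ee_rot: [1.0, -0.001, -0.0, 0.0]
wrist_force: [-0.6, -0.4, 0.6]
grip_width: 0.0596
grip_force: 0.0
time: 22.5
tcp_pos: [0.576, -0.0435, 0.0845]
ee_rot: [1.0, -0.001, 0.0, -0.0]
wrist_force: [1.0, 0.1, -0.3]
grip_width: 0.0598
grip_force: 0.0
```

```bash
python3 -m jog '70 0 0 0.8 0; 70 0 0 0.9 0; 70 0 0 0.5 0; 70 0 0 0.2 0; 70 0 0 0.05 0; 70 0 0 0 0; 35 0 0 0 0; 20 0 0 0 0; 20 0 0 0 0; 20 0 0 0 0; 20 0 0 0 0; 20 0 0 0 0'
```

```text
time: 24.0
tcp_pos: [0.5767, -0.044, 0.0118]
ee_rot: [1.0, -0.001, 0.001, 0.0]
wrist_force: [0.0, 0.2, 4.8]
grip_width: 0.0305
grip_force: 59.4
```

```bash
python3 -m jog '20 0 0 -0.4 0; 20 0 0 -0.8 0; 20 0 0 -1 0; 20 0 0 -1 0; 20 0 -0.4 -0.8 0; 20 -0.3 -1 0 0; 20 -0.4 -1 0 0; 20 -0.4 -1 0 0; 20 -0.4 -1 0 0; 20 -0.4 -1 0 0; 20 -0.4 -1 0 0; 20 -0.4 -1 0 0'; python3 -m jog '20 -0.2 -1 0 0; 20 0 -1 0 0; 20 0 -0.5 0 0; 20 0 -0.2 0 0; 20 0 0 0 0; 20 0 0 0 0'
```

```text
time: 25.5
tcp_pos: [0.4939, 0.1788, 0.1303]
ee_rot: [1.0, -0.001, -0.001, 0.0]
wrist_force: [-0.3, -1.1, -1.8]
grip_width: 0.0307
grip_force: 59.6
time: 26.25
tcp_pos: [0.4894, 0.2583, 0.1306]
ee_rot: [1.0, -0.002, -0.0, 0.0]
wrist_force: [0.2, -0.1, -2.1]
grip_width: 0.031
grip_force: 59.6
```

```bash
python3 -m jog '20 0 0 0.6 0; 20 0 0 0.9 0; 20 0 0 0.9 0; 20 0 0 0.7 0; 20 0 0 0.3 0; 20 0 0 0.15 0; 20 0 0 0.05 0; 20 0 0 0 0; 20 0 0 0 0'; python3 -m jog '20 0 0 0.02 0; 20 0 0 0.02 0; 20 0 0 0 0'
```

```text
time: 27.38
tcp_pos: [0.4901, 0.2595, 0.0236]
ee_rot: [1.0, -0.001, 0.001, -0.0]
wrist_force: [-0.6, -0.2, -1.4]
grip_width: 0.0306
grip_force: 59.6
time: 27.75
tcp_pos: [0.4893, 0.2592, 0.0215]
ee_rot: [1.0, -0.001, -0.0, 0.0]
wrist_force: [0.2, -0.5, -2.4]
grip_width: 0.0306
grip_force: 59.6
```

```bash
python3 -m jog '20 0 0 0.03 0; 20 0 0 0.02 0; 20 0 0 0 0'
```

```text
time: 28.12
tcp_pos: [0.4895, 0.2593, 0.0208]
ee_rot: [1.0, -0.001, -0.0, 0.0]
wrist_force: [-2.9, -0.8, 5.7]
grip_width: 0.0307
grip_force: 59.9
```

```bash
python3 -m jog '45 0 0 0 0; 60 0 0 0 0; 70 0 0 0 0; 70 0 0 0 0; 70 0 0 -0.5 0; 70 0 0 -1 0; 70 0 0 -1 0; 70 0 0.2 -0.8 0; 70 0 0.6 -0.4 0; 70 -0.3 1 0 0; 70 -0.3 1 0 0; 70 -0.3 1 0 0'; python3 -m jog '70 -0.3 1 0 0; 70 -0.3 1 0 0; 70 0 1 0 0; 70 0 1 0 0; 70 0 1 0 0; 70 0 1 0 0; 70 0 1 0 0; 70 0 1 0 0;70 0 1 0 0; 70 0 1 0 0; 70 0 1 0 0;70 0 0.4 0 0'; python3 -m jog '70 0 0.1 0.5 0; 70 0 0 0.8 0; 70 0 0 0.2 0; 70 0 0 0 0'
```

```text
time: 29.62
tcp_pos: [0.4613, 0.1435, 0.131]
ee_rot: [1.0, -0.001, -0.0, 0.0]
wrist_force: [-1.0, -0.5, 0.1]
grip_width: 0.0597
grip_force: 0.0
time: 31.12
tcp_pos: [0.4426, -0.1983, 0.1311]
ee_rot: [1.0, -0.002, -0.0, -0.0]
wrist_force: [-1.0, 0.5, 0.1]
grip_width: 0.0597
grip_force: 0.0
time: 31.62
tcp_pos: [0.4427, -0.1986, 0.0851]
ee_rot: [1.0, -0.001, -0.001, -0.001]
wrist_force: [0.7, -0.3, -0.6]
grip_width: 0.06
grip_force: 0.0
```

```bash
python3 -m jog '70 0 0 0.8 0; 70 0 0 0.9 0; 70 0 0 0.5 0; 70 0 0 0.2 0; 70 0 0 0.08 0; 70 0 0 0 0; 35 0 0 0 0; 20 0 0 0 0; 20 0 0 0 0; 20 0 0 0 0; 20 0 0 0 0; 20 0 0 0 0'
python3 - <<'E'
from h import *
c2,K2,D2=cam("scene")
cv2.imwrite("pics/n3.png",cv2.resize(c2["pixels"][150:420,180:500,::-1],None,fx=2.2,fy=2.2))
E
```

```text
time: 33.12
tcp_pos: [0.4441, -0.2002, 0.0126]
ee_rot: [1.0, -0.001, 0.001, 0.0]
wrist_force: [-1.4, -0.5, 5.6]
grip_width: 0.0304
grip_force: 59.2
```

View pics/n3.png

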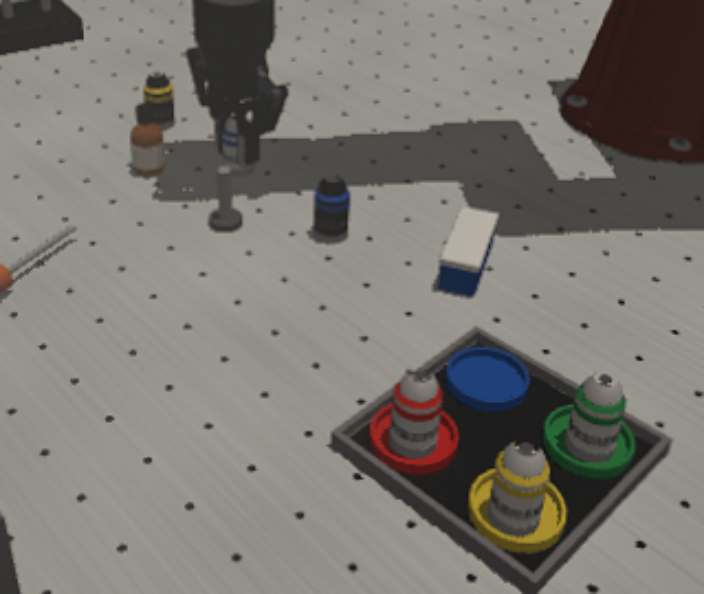

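Red, yellow and green stand upright in their wells, the look-alikes are untouched, and blue is gripped. Carrying blue over.

```bash
python3 -m jog '20 0 0 -0.4 0; 20 0 0 -0.8 0; 20 0 0 -1 0; 20 0 0 -1 0; 20 0 -0.4 -0.8 0; 20 0 -1 0 0; 20 0 -1 0 0; 20 0 -1 0 0; 20 0 -1 0 0; 20 0.3 -1 0 0; 20 0.3 -1 0 0; 20 0.3 -1 0 0'; python3 -m jog '20 0.3 -1 0 0; 20 0.3 -1 0 0; 20 0.2 -1 0 0; 20 0 -1 0 0; 20 0 -0.7 0 0; 20 0 -0.4 0 0; 20 0 0 0 0; 20 0 0 0 0'
```

```text
time: 34.67
tcp_pos: [0.4703, 0.0235, 0.1315]
ee_rot: [1.0, -0.001, -0.0, -0.0]
wrist_force: [0.1, 0.2, -2.0]
grip_width: 0.0305
grip_force: 59.6
time: 35.67
tcp_pos: [0.4951, 0.1746, 0.1316]
ee_rot: [1.0, -0.001, -0.0, 0.0]
wrist_force: [-0.6, 0.1, -2.1]
grip_width: 0.0306
grip_force: 59.6
```

```bash
python3 -m jog '20 0 0 0.6 0; 20 0 0 0.9 0; 20 0 0 0.9 0; 20 0 0 0.7 0; 20 0 0 0.3 0; 20 0 0 0.15 0; 20 0 0 0.05 0; 20 0 0 0 0; 20 0 0 0 0'; python3 -m jog '20 0 0 0.02 0; 20 0 0 0.02 0; 20 0 0 0 0'
```

```text
time: 36.8
tcp_pos: [0.4959, 0.1754, 0.0245]
ee_rot: [1.0, -0.001, 0.001, -0.0]
wrist_force: [0.6, 1.0, -2.2]
grip_width: 0.0306
grip_force: 59.6
time: 37.17
tcp_pos: [0.4952, 0.1752, 0.0225]
ee_rot: [1.0, -0.001, -0.0, 0.0]
wrist_force: [0.0, -0.7, -2.6]
grip_width: 0.0304
grip_force: 59.6
```

```bash
python3 -m jog '20 0 0 0.03 0; 20 0 0 0.02 0; 20 0 0 0 0'
```

```text
time: 37.55
tcp_pos: [0.4953, 0.1753, 0.0216]
ee_rot: [1.0, -0.001, -0.0, 0.0]
wrist_force: [-2.4, -0.6, 5.1]
grip_width: 0.0305
grip_force: 60.0
```

```bash
python3 -m jog '45 0 0 0 0; 60 0 0 0 0; 70 0 0 0 0; 70 0 0 0 0; 70 0 0 -0.5 0; 70 0 0 -1 0; 70 0 0 -1 0; 70 0 0 -1 0; 70 0 0.5 -0.5 0; 70 0 1 0 0; 70 0 1 0 0; 70 0 1 0 0'; python3 -m jog '70 0 1 0 0; 70 0 0.5 0 0; 70 0 0 0 0; 70 0 0 0 0'
python3 - <<'E'
from h import *
c2,K2,D2=cam("scene")
cv2.imwrite("pics/end.png",cv2.resize(c2["pixels"][150:420,180:500,::-1],None,fx=2.2,fy=2.2))
E
```

```text
time: 39.05
tcp_pos: [0.4944, 0.0685, 0.141]
ee_rot: [1.0, -0.001, -0.0, 0.0]
wrist_force: [0.1, -0.3, 0.0]
grip_width: 0.0593
grip_force: 0.0
time: 39.55
tcp_pos: [0.4948, 0.0257, 0.1409]
ee_rot: [1.0, -0.001, -0.0, -0.0]
wrist_force: [-0.7, 0.4, 0.1]
grip_width: 0.0598
grip_force: 0.0
```

View pics/end.png

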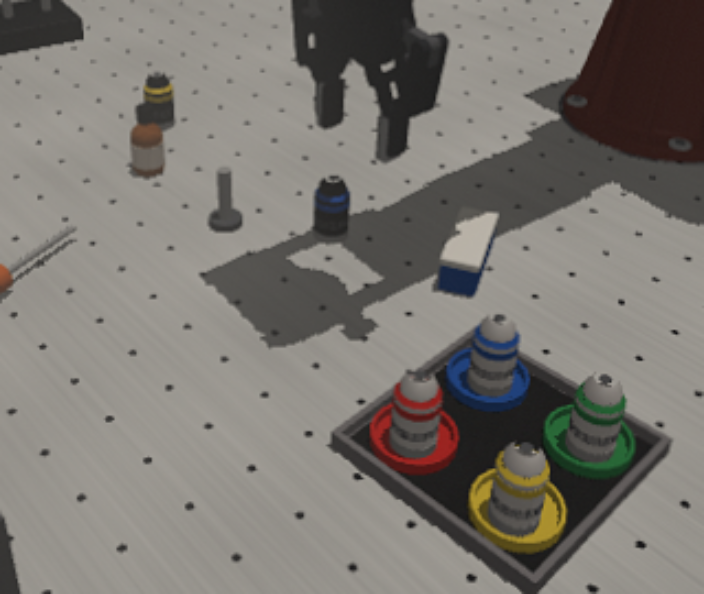

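All four stand upright in matching wells, both look-alikes are in place, and the gripper is clear.

```bash
python3 -c "
from plant import manip;print(manip.close_job())"
```

```text
the job is handed in; nothing more can be done
None
```

All four white objectives are standing upright in the wells that match their bands, the two black look-alikes were left where they stood, and the job was handed in at about 40 s on the robot's clock (no verdict was returned).

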